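Hold the dust box's spring bolt open

TASK

I have to change the panel filter in the dust box, so please undo its hatch for me: swing the hasp up off its staple and lay it right back, then draw the spring bolt by its handle fully back to its stop, clear of the keeper, and keep it there so that I can lift the hatch. Finish while still holding the bolt drawn back with the gripper, for it springs shut when let go; leave the hatch to me and do not disturb the tools and things lying about.

Things in the scene. Friction and masses are not known exactly. Their poses are not given: they have to be found in the camera images.
- filter_box: dust filter box, fixed: orange sheet-steel box 320 (x) x 400 (y) x 150 mm high. Origin: centre of its underside; x axis points away from the robot's side. In its flat top deck is a shut grey hatch (135 x 310 mm, 2 mm proud, hinged at its far edge). Hasp and spring bolt sit side by side, about 200 mm apart in y, across the hatch's near edge (x = -45 mm); which is left or right varies
- hasp: the steel hasp's fixed leaf (on the hatch) and wire staple (on the deck). Origin at deck level (150 mm above the bench); x axis as the box's. The staple stands 25 mm high, 19 mm long, 5 mm wire, and pokes through the strap's slot
- hasp_hinge (a point): middle of the hasp's hinge pin, 8 mm above the deck; fixed. The pin lies along the hasp's y axis
- hasp_strap (a joint): strap angle, rad: 0 = flat over the staple (start); grows as the free end is lifted up and over towards the hatch's far side (+x of the hasp); 2.7 = laid right back on the hatch (stop). Loose hinge, under 1 N to swing: it balances near 1.4; let go short of that it falls shut again, let go well past upright (1.8 or more) it drops back open by itself
- hasp_roll (a point): middle of the rolled edge at the strap's free end, moves with the strap. The end is turned up into a lip 32 mm wide (along the hinge pin) topped by a roll 11 mm thick; its centre (this point) is 26 mm above the deck when shut, 66 mm nearer the robot (-x) and 18 mm higher than the hinge pin, so 68 mm from the pin. The strap behind it is 26 mm wide, 3 mm thick
- spring_latch: spring bolt assembly, steel: fixed barrel in a bracket on the hatch (up to 32 mm above the deck, 36 mm wide), keeper plate with a hole on the deck in front of the hatch (35 mm high), and the moving bolt it carries. Origin at deck level (150 mm above the bench) on the hatch's near edge; x axis as the box's = direction in which the bolt is drawn back
- spring_bolt (a joint): travel of the bolt, m: 0 = shot fully through the keeper's hole (start), 0.022 = drawn fully back against its stop. The spring pushes it shut with about 6 N at 0 and 13 N at 0.022; there is no notch to keep it back
- bolt_grip (a point): middle of the bolt's upright handle, moves with the bolt: the rod is bent up at its rear end and carries a round black grip 14 mm thick, 44 mm long (34 to 78 mm above the deck; this point 56 mm above it). When shut it is 98 mm in +x from the assembly's origin, 29 mm behind the bracket. Draw it level along the +x axis of spring_latch
- bolt_tip (a point): front end of the 10 mm bolt rod, 18 mm above the deck, moving with the bolt
- keeper_hole (a point): centre of the keeper's hole on the side facing the bolt's barrel, 18 mm above the deck, fixed; the hole is 13 mm wide and 8 mm deep. At rest the tip is 12 mm past this point (-x); drawn fully back it is 10 mm clear of it (+x)
- sanding_block: cork sanding block 45 x 90 x 29 mm, lying loose on the filter box's deck behind the hatch; origin: centre of its underside
- screw_tin: round screw tin, 46 mm across, 30 mm high, standing loose on the filter box's deck behind the hatch; origin: centre of its underside
- gouge: carving gouge lying on the bench, 250 mm long, wooden handle 26 mm thick; origin on its underside at the ferrule, blade along its +x
- mallet: round carver's mallet standing on its head on the bench, head 84 mm across, 215 mm tall; origin: centre of its underside
- brush: bench brush lying on the bench; origin: centre of its underside
- panel: carved wooden panel lying flat, 130 x 180 x 21 mm; origin: centre of its underside
- brass_strips: small stack of brass strips lying flat, 170 x 18 x 7 mm; origin: centre of its underside
- wax_jar: closed wax jar, 64 mm across, 70 mm tall; origin: centre of its underside

How it is judged:
By the outcome, as a careful person would: the job done as asked, in the order asked, and still so for the second after the job is handed in, while the arm keeps its last pose, push and grip.
It also fails if it takes over 43 s, if anything falls off the work surface, if the arm or the gripper's body presses on something with over 40 N, if the wrist force passes 120 N, or if a joint passes its speed limit or range.

ROBOT

A 6-joint arm with a two-finger parallel gripper is mounted at the origin on the work surface. World frame = base frame: x ahead of the robot, y to its left, z up, the work surface at z = 0. Lengths are in m, angles in degrees, forces in N, time in s.
With the tool pointing down it reaches from about 0.4 to 0.825 m from the base axis. Payload 7 kg.
Tool frame: the origin (TCP) lies at the very end of the fingers, on their centre line; the grasp point (between the pads) lies 19 mm behind it (ctrl.pinch_z is the distance from the TCP to the grasp point, in m); z points along the fingers, x is the direction in which the jaws open and shut, and the axes are right-handed (so a half turn about z gives the same grasp; the last joint's range is limited). The gripper opens to 88 mm and grips with 3 to 60 N. Pads are 19 mm wide; open, the fingers measure 130 mm over their backs; the gripper's body (78 mm by 193 mm) begins 47 mm behind the grasp point.
Start: joints at [88.47, 20.546, 0.682, 0, -70.136, -16.507], TCP at [0.209, 0.642, 0.227] pointing down, gripper open.
Joint ranges: [-176.03, 176.03], [-82.01, 121.73], [-58.28, 71.71], [-173.87, 95.51], [-174.79, -0.11], [-173.66, 173.66]. Speed limits (degrees/s): [136.94, 136.94, 172.46, 180, 180, 180].

INTERFACE

Orientations are given as [roll, pitch, yaw] about the fixed x, y, z axes, in that order (R = Rz(yaw) Ry(pitch) Rx(roll)).
In Python, from plant import ctrl gives the robot as it stands.
- The arm moves only by the tool carry_out, never from a script. Its argument "increments" is a list of rows, each a list of 7 numbers: the turn, a rotation vector about the world's x, y, z in degrees, then the shift along the world's x, y, z in mm, then the closure, from 0 (fully open) to 1 (shut). In form: [[ax, ay, az, dx, dy, dz, grip], ...]. A call has 1 to 20 rows; each row is the pose to reach, as a shift and turn from the pose commanded when the call began; what a row does not reach only later rows make up. A row lasts 1/8 s, in which the tool goes at most 62.5 mm and 10.7 degrees, less where a joint would pass 70% of its speed; a pose out of reach is approached as far as the arm can. A call with a gripper value outside its range is refused whole. The fingers move at their own pace and stop on an object; the grip force is fixed at half the most. Time passes only in rows, so rows that repeat a pose let the fingers close. It gives the time, the measured TCP pose, the force and the opening at its end, in the units of the state.
- ctrl.get_obs(): the state, without advancing time (a new reading comes with each control period).
- ctrl.snapshot(name): name is "side" or "top"; returns a dict with "pixels" (400x640x3 uint8, blue, green, red), "intrinsics" (3x3 intrinsics, pixels), "dist" ([k1, k2, p1, p2, k3] as OpenCV has them; the pictures are not rectified), "rvec" (rotation vector, rad) and "tvec" (3), from world to camera coordinates, as OpenCV has them. Camera axes: x right, y down, z forward; pixel columns grow to the right and rows downward; lengths in m; the calibration is good to about 2 mm. A picture is of the moment at which its call begins. There is no depth.
- ctrl.close_job(): hands the job in, once; it reports no verdict.
Trained networks look in a picture, given as the dict that the camera call returned (one of the last four; its "shot" number tells which), for a name from the list of things; names that differ only in an ending like _2 or _b are one class to them, and where a whole thing is asked for, a point or a joint stands for the part that bears it (a point fixed in the world has none). Each returns a list of dicts, best first, with "confidence" (0 to 1); they miss things now and then, are a little off and sometimes report something else, mostly with a low value. They report only what shows in the picture. A call takes as long as a camera call.
- ctrl.search_frame(picture, label): "centre" ([x, y, z] in m, in world coordinates, good to about 4 mm: the middle of the surface that is visible of it).
- ctrl.outline_of(picture, label): "pixels" (400x640 bool, what is visible of it).
The state is a dict: "clock": time; "joint_pos": joint angles; "qvel": joint speeds; "tau": joint torques, N m; "tool_pos": TCP position; "orientation": TCP orientation; "force": force on the tool from outside, world axes, zero at the start; "moment": the same for the moment, N m; "opening": finger opening in m.
Only numpy, scipy, OpenCV 4.12 (cv2) and the standard library are available. Lean on these libraries where they do the work, as an engineer would, in place of code of your own. Each camera call takes 0.05 s, during which the arm holds its last target. There are 200 camera calls.

## Working session

There is one attempt and no reset: what is moved stays moved. The work goes in short steps, Python scripts to look and compute and a tool call to move; the robot and the scene stay as the last step left them, time stands still between calls to the robot, and variables do not carry over. Pictures are saved under pics/ and viewed, about 8 in all and at most 12, crops included, and the job is handed in when it is done.

Besides the shell and the picture viewer there is one more tool, called after "Emit:" as name([rows], argument=value, ...), one row to a line, values as JSON. carry_out: Moves the arm, as the interface text tells. Its arguments: {"type":"object","properties":{"increments":{"type":"array"}},"required":["increments"]}

```bash
mkdir -p pics
cat > h.py <<'E'
from plant import ctrl
import numpy as np, cv2
def snap(n,f=None):
    p=ctrl.snapshot(n)
    if f: cv2.imwrite('pics/'+f,p['pixels'])
    return p
def proj(p,X):
    return cv2.projectPoints(np.float64(X).reshape(-1,1,3),np.float64(p['rvec']),np.float64(p['tvec']),np.float64(p['intrinsics']),np.float64(p['dist']))[0][:,0]
def ray(p,uv):
    n=cv2.undistortPoints(np.float64(uv).reshape(-1,1,2),np.float64(p['intrinsics']),np.float64(p['dist']))[:,0]
    R=cv2.Rodrigues(np.float64(p['rvec']))[0]
    return -R.T@np.float64(p['tvec']).ravel(), np.c_[n,np.ones(len(n))]@R
def atz(p,uv,z):
    o,d=ray(p,uv); return o+d*((z-o[2])/d[:,2])[:,None]
E
python3 - <<'E'
from h import *
np.set_printoptions(precision=4,suppress=True)
for c in ('top','side'):
    p=snap(c,c+'0.png')
    print(c,'cam at',ray(p,[320,200])[0])
    for l in ['filter_box','hasp','hasp_hinge','hasp_strap','hasp_roll','spring_latch','spring_bolt','bolt_grip','bolt_tip','keeper_hole','sanding_block','screw_tin','mallet','wax_jar']:
        print(l,[(np.round(d['centre'],4).tolist(),round(d['confidence'],2),proj(p,d['centre'])[0].round().tolist()) for d in ctrl.search_frame(p,l)[:2]])
print(ctrl.get_obs())
E
```

```text
top cam at [ 0.3891 -0.0561  1.51  ]
filter_box [([0.5463, 0.0025, 0.148], 0.59, [299.0, 201.0])]
hasp [([0.4903, 0.0921, 0.1542], 0.7, [270.0, 219.0]), ([0.4685, 0.0891, 0.1607], 0.68, [271.0, 225.0])]
hasp_hinge [([0.5936, -0.079, 0.1689], 0.67, [325.0, 184.0]), ([0.5409, -0.0825, 0.1748], 0.59, [326.0, 201.0])]
hasp_strap [([0.4666, 0.0894, 0.1584], 0.75, [271.0, 226.0])]
hasp_roll [([0.4676, 0.0867, 0.1573], 0.48, [272.0, 226.0])]
spring_latch [([0.4676, 0.0892, 0.1594], 0.72, [271.0, 226.0]), ([0.5398, -0.0789, 0.1744], 0.64, [325.0, 201.0])]
spring_bolt []
bolt_grip [([0.5926, -0.0762, 0.1693], 0.43, [324.0, 185.0])]
bolt_tip [([0.5897, -0.0757, 0.1748], 0.57, [324.0, 185.0])]
keeper_hole [([0.5379, -0.0788, 0.1698], 0.63, [325.0, 202.0])]
sanding_block [([0.6765, 0.0271, 0.1754], 0.98, [290.0, 158.0])]
screw_tin [([0.6536, 0.1799, 0.1782], 0.52, [241.0, 166.0]), ([0.5379, -0.0777, 0.175], 0.47, [325.0, 202.0])]
mallet [([0.3939, -0.5647, 0.1092], 0.67, [476.0, 248.0]), ([0.6764, 0.0242, 0.1783], 0.45, [291.0, 158.0])]
wax_jar [([0.6708, 0.3456, 0.0733], 0.73, [197.0, 167.0])]

[... 863 characters left out ...]
), ([0.409, -0.5853, 0.1034], 0.41, [181.0, 277.0])]
screw_tin []
mallet [([0.4738, 0.0889, 0.159], 0.72, [338.0, 181.0]), ([0.4082, -0.5831, 0.103], 0.66, [181.0, 276.0])]
wax_jar [([0.6839, 0.3362, 0.0495], 0.75, [418.0, 197.0])]
{'clock': 1.5, 'joint_pos': array([ 88.4706,  20.546 ,   0.6823,  -0.0002, -70.1359, -16.5071]), 'qvel': array([-0.0206,  0.0352,  0.0191,  0.0647,  0.1383,  0.0125]), 'tau': array([ -0.0005, -58.2378,  29.3298,   7.0026,   0.0125,  -0.    ]), 'tool_pos': array([0.209 , 0.6418, 0.2266]), 'orientation': array([ 179.9997,    0.0003, -108.0366]), 'force': array([ 0.0639,  0.2887, -0.4281]), 'moment': array([-0.0144, -0.0083,  0.0195]), 'opening': 0.08754788521434433}
```

View pics/top0.png

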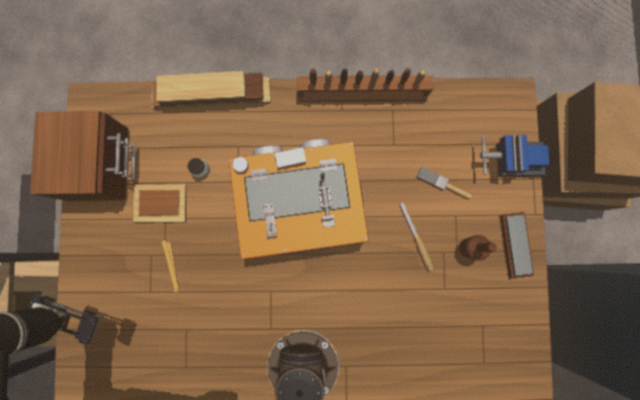

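View pics/side0.png

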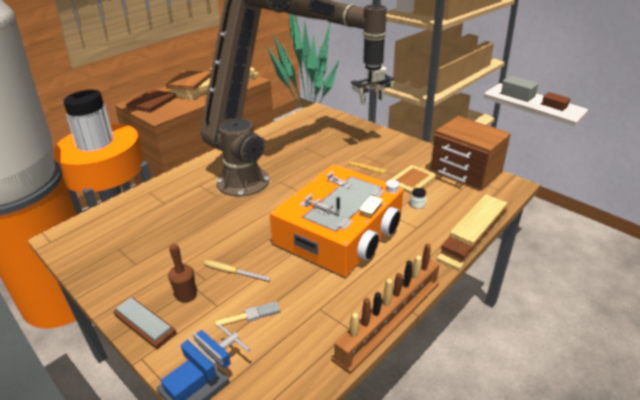

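The box is slightly yawed, with the hasp on the left (top view about (270,220)) and the bolt on the right (about (325,200)), its black handle near (322,180). I'll take closer crops and a box fit next.

Run:
```python
from h import *
np.set_printoptions(precision=4,suppress=True)
t=snap('top'); s=snap('side')
a=cv2.resize(t['pixels'][138:262,226:372],None,fx=5,fy=5,interpolation=cv2.INTER_CUBIC)[:600]
cv2.imwrite('pics/tc.png',a[:, :800])
b=cv2.resize(s['pixels'][162:262,268:408],None,fx=5.6,fy=5.6,interpolation=cv2.INTER_CUBIC)
cv2.imwrite('pics/sc.png',b)
# orange deck in top
hsv=cv2.cvtColor(t['pixels'],cv2.COLOR_BGR2HSV)
m=((hsv[...,0]>8)&(hsv[...,0]<22)&(hsv[...,1]>200)).astype(np.uint8)
m[:130]=0;m[265:]=0;m[:,:220]=0;m[:,375:]=0
c=max(cv2.findContours(cv2.morphologyEx(m,cv2.MORPH_OPEN,np.ones((3,3))),0,2)[0],key=cv2.contourArea)
w=atz(t,c[:,0].astype(float),0.15)[:,:2].astype(np.float32)
print(cv2.minAreaRect(w*1000), cv2.boxPoints(cv2.minAreaRect(w*1000)))
```

```text
Traceback (most recent call last):
ValueError: max() iterable argument is empty
```

View pics/tc.png

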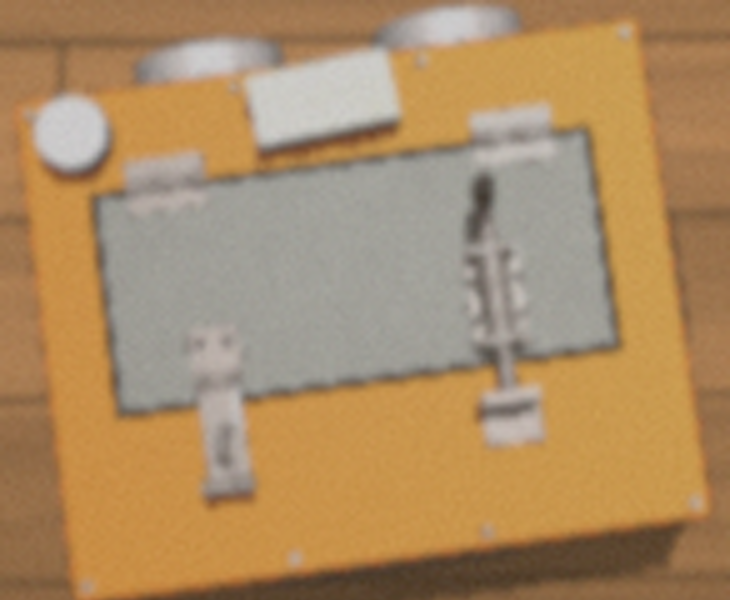

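View pics/sc.png

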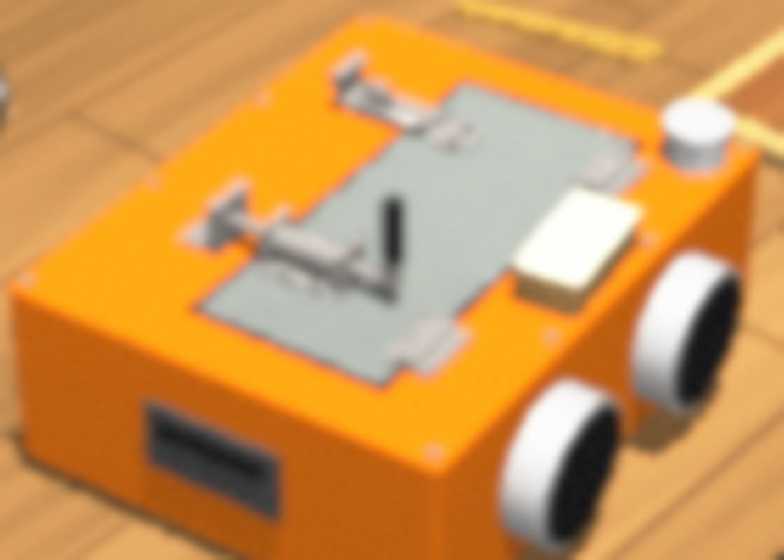

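Run:
```python
from h import *
np.set_printoptions(precision=4,suppress=True)
t=snap('top'); s=snap('side')
T=lambda q:(np.float64(q)+.5)/5-.5+[226,138]
S=lambda q:(np.float64(q)+.5)/5.6-.5+[268,162]
c=atz(t,T([(18,105),(637,22),(707,515),(80,598)]),.15)
print('deck',c[:,:2]); 
def ang(d): return np.degrees(np.arctan2(d[1],d[0]))
print('yaw',ang(c[1]-c[2]),ang(c[0]-c[3]),ang(c[3]-c[2])-90,ang(c[0]-c[1])-90,'size',[np.linalg.norm(c[i]-c[i-1]) for i in range(4)],'ctr',c.mean(0))
h=atz(t,T([(95,198),(587,130),(619,347),(120,412)]),.152);print('hatch',h[:,:2],ang(h[3]-h[2])-90)
print('grip mid top cam',atz(t,T([(482,205)]),.206),'top end',atz(t,T([(484,185)]),.224))
print('roll top',atz(t,T([(229,490)]),.176),'strap bar',atz(t,T([(217,385)]),.158),'keeper',atz(t,T([(512,398)]),.185))
print('side: grip top',atz(s,S([(393,200)]),.228),'grip mid',atz(s,S([(391,232)]),.206),'roll',atz(s,S([(350,73)]),.176))
```

```text
deck [[ 0.682   0.2221]
 [ 0.7319 -0.1707]
 [ 0.4192 -0.2087]
 [ 0.3716  0.1801]]
yaw 6.924997045033239 7.702314421056172 6.985004113558091 7.247222277474322 size [np.float64(0.3132038213424683), np.float64(0.3959262983262675), np.float64(0.31499142747336445), np.float64(0.3916712251146826)] ctr [0.5512 0.0057 0.15  ]
hatch [[ 0.6215  0.1723]
 [ 0.662  -0.1377]
 [ 0.5243 -0.1556]
 [ 0.4865  0.1556]] 6.923386019253385
grip mid top cam [[ 0.6058 -0.0704  0.206 ]] top end [[ 0.6148 -0.0715  0.224 ]]
roll top [[0.4366 0.0851 0.176 ]] strap bar [[0.5023 0.0946 0.158 ]] keeper [[ 0.4905 -0.0876  0.185 ]]
side: grip top [[ 0.6115 -0.0712  0.228 ]] grip mid [[ 0.6118 -0.0733  0.206 ]] roll [[0.4415 0.0819 0.176 ]]
```

Deck yaw is about 7.0°, and sizes, heights and both cameras agree: roll ≈ (0.438, 0.084), pin ≈ (0.5035, 0.092), grip ≈ (0.610, -0.072). I'll pinch the roll by its ends with the jaws along the hinge pin, so the strap can pivot between the pads.

Emit:
carry_out([
  [0,0,0,20,-50,60,0.3],
  [0,0,10,45,-110,70,0.3],
  [0,0,20,70,-170,70,0.3],
  [0,0,25,95,-230,70,0.3],
  [0,0,25,120,-290,70,0.3],
  [0,0,25,145,-350,70,0.3],
  [0,0,25,170,-410,70,0.3],
  [0,0,25,195,-470,70,0.3],
  [0,0,25,220,-520,60,0.3],
  [0,0,25,229,-558,40,0.3],
  [0,0,25,229,-558,20,0.3],
  [0,0,25,229,-558,-2,0.3],
  [0,0,25,229,-558,-2,0.3],
  [0,0,25,229,-558,-2,0.3],
  [0,0,25,229,-558,-2,0.3],
])

```text
clock: 3.58
tool_pos: [0.4385, 0.0844, 0.2256]
orientation: [-179.9, 0.0, -83.0]
force: [0.7, 0.6, -0.7]
opening: 0.0612
```

Run:
```python
from h import *
o=ctrl.get_obs();print({k:o[k] for k in('clock','tool_pos','orientation','force','opening','joint_pos')})
s=snap('side');t=snap('top')
a=cv2.resize(s['pixels'][140:210,300:400],None,fx=5,fy=5,interpolation=cv2.INTER_CUBIC)
b=cv2.resize(t['pixels'][195:265,226:306],None,fx=5,fy=5,interpolation=cv2.INTER_CUBIC)
b=cv2.copyMakeBorder(b,0,0,0,0,0)
cv2.imwrite('pics/v1.png',np.vstack([a[:, :400],b])[:600] if 0 else np.hstack([a,b])[:, :800] if 0 else cv2.resize(np.hstack([a,b]),(800,311)))
```

```text
{'clock': 3.575, 'tool_pos': array([0.43849555, 0.0844014 , 0.22560697]), 'orientation': array([-1.79904578e+02,  3.91644647e-02, -8.29930519e+01]), 'force': array([ 0.7399895 ,  0.55683807, -0.71777277]), 'opening': 0.061221730502058064, 'joint_pos': array([ 3.63439750e+01, -1.65309447e+00, -2.67374904e+01,  1.39349098e-02,
       -6.48132316e+01,  6.06570215e+01])}
```

View pics/v1.png

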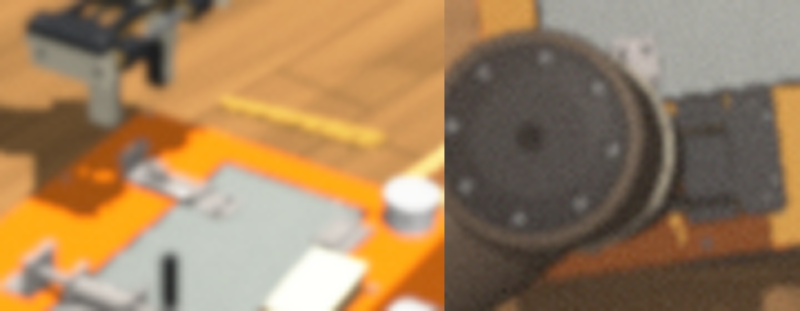

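The gripper is centred over the roll (left view about (130,155)), with fingers straddling it along the pin. I'll go down and pinch.

Emit:
carry_out([
  [0,0,0,0,0,-20,0.4],
  [0,0,0,0,0,-40,0.45],
  [0,0,0,0,0,-55,0.45],
  [0,0,0,0,0,-60,0.45],
  [0,0,0,0,0,-60,0.45],
  [0,0,0,0,0,-60,0.45],
  [0,0,0,0,0,-60,1],
  [0,0,0,0,0,-60,1],
  [0,0,0,0,0,-60,1],
  [0,0,0,0,0,-60,1],
  [0,0,0,0,0,-60,1],
  [0,0,0,0,0,-60,1],
])

```text
clock: 5.18
tool_pos: [0.438, 0.0856, 0.1648]
orientation: [-179.9, 0.2, -83.0]
force: [-5.4, 10.1, 1.6]
opening: 0.0314
```

Emit:
carry_out([
  [0,0,0,0,2,0,1],
  [0,0,0,3,2,8,1],
  [0,0,0,7,3,16,1],
  [0,0,0,12,3,24,1],
  [0,0,0,18,4,31,1],
  [0,0,0,24,5,36,1],
  [0,0,0,32,6,41,1],
  [0,0,0,40,7,45,1],
  [0,0,0,48,8,48,1],
  [0,0,0,48,8,48,1],
])

```text
clock: 6.42
tool_pos: [0.4867, 0.0921, 0.2134]
orientation: [-180.0, 0.0, -83.0]
force: [-4.6, 3.0, 4.7]
opening: 0.0309
```

Run:
```python
from h import *
s=snap('side')
cv2.imwrite('pics/v2.png',cv2.resize(s['pixels'][120:230,290:420],None,fx=5,fy=5,interpolation=cv2.INTER_CUBIC))
```

```text
(no output)
```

View pics/v2.png

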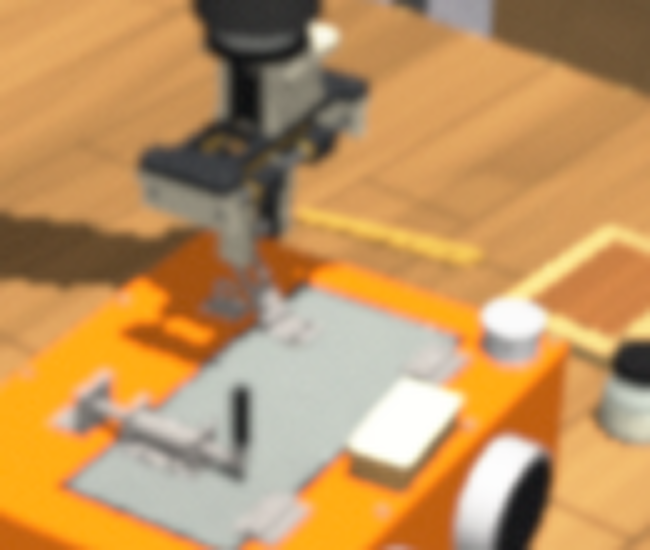

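The strap is up with the roll in the fingers (about (262,285)) and the staple free (about (225,300)). I'll continue over the top.

Emit:
carry_out([
  [0,0,0,9,1,2,1],
  [0,0,0,18,2,2,1],
  [0,0,0,26,3,2,1],
  [0,0,0,35,4,0,1],
  [0,0,0,44,5,-3,1],
  [0,0,0,52,6,-7,1],
  [0,0,0,59,7,-12,1],
  [0,0,0,66,8,-18,1],
  [0,0,0,72,9,-25,1],
  [0,0,0,76,9,-32,1],
  [0,0,0,80,10,-40,1],
  [0,0,0,83,10,-48,1],
  [0,0,0,83,10,-48,1],
])

```text
clock: 8.1
tool_pos: [0.5719, 0.103, 0.1656]
orientation: [-179.7, 0.1, -83.0]
force: [4.6, 4.6, 3.2]
opening: 0.0314
```

Emit:
carry_out([
  [0,0,0,0,-2,-2,0.2],
  [0,0,0,0,-2,0,0.2],
  [0,0,0,0,-2,0,0.2],
  [0,0,0,0,-2,0,0.2],
  [0,0,0,0,-2,20,0.2],
  [0,0,0,0,-2,50,0.2],
  [0,0,0,0,-2,90,0.2],
  [0,0,-10,0,-20,120,0.2],
  [0,0,-20,10,-50,120,0.2],
  [0,0,-30,15,-80,120,0.2],
  [0,0,-40,20,-110,120,0.2],
  [0,0,-50,25,-140,120,0.2],
  [0,0,-60,30,-160,120,0.2],
  [0,0,-70,38,-175,120,0.2],
  [0,0,-80,38,-175,120,0.2],
  [0,0,-90,38,-175,120,0.2],
  [0,0,-90,38,-175,105,0.2],
  [0,0,-90,38,-175,105,0.2],
])

```text
clock: 10.35
tool_pos: [0.6059, -0.0732, 0.2675]
orientation: [180.0, -0.2, -172.8]
force: [-0.3, 0.6, -0.0]
opening: 0.0703
```

Run:
```python
from h import *
o=ctrl.get_obs();print({k:o[k] for k in('clock','tool_pos','orientation','force','opening','joint_pos')})
s=snap('side');t=snap('top')
a=cv2.resize(s['pixels'][120:230,290:410],(600,550),interpolation=cv2.INTER_CUBIC)
b=cv2.resize(t['pixels'][170:280,240:280],(200,550),interpolation=cv2.INTER_CUBIC)
cv2.imwrite('pics/v3.png',np.hstack([a,b]))
for l in ('hasp_strap','hasp_roll'):
  for p in (s,t): print(l,[(np.round(d['centre'],4).tolist(),round(d['confidence'],2)) for d in ctrl.search_frame(p,l)[:2]])
```

```text
{'clock': 10.35, 'tool_pos': array([ 0.60593285, -0.07317098,  0.26748647]), 'orientation': array([ 179.98072321,   -0.18756409, -172.82576208]), 'force': array([-0.3231819 ,  0.60665967, -0.02049626]), 'opening': 0.07028792252453825, 'joint_pos': array([ 1.14086279e+01,  1.32963943e+01, -4.10383675e+00, -3.46243401e-02,
       -7.27854006e+01, -4.22412085e+00])}
hasp_strap []
hasp_strap [([0.5036, -0.0294, 0.1436], 0.75), ([0.5482, 0.0958, 0.174], 0.64)]
hasp_roll [([0.5669, 0.0971, 0.1771], 0.54)]
hasp_roll [([0.5485, 0.0953, 0.1771], 0.61)]
```

View pics/v3.png

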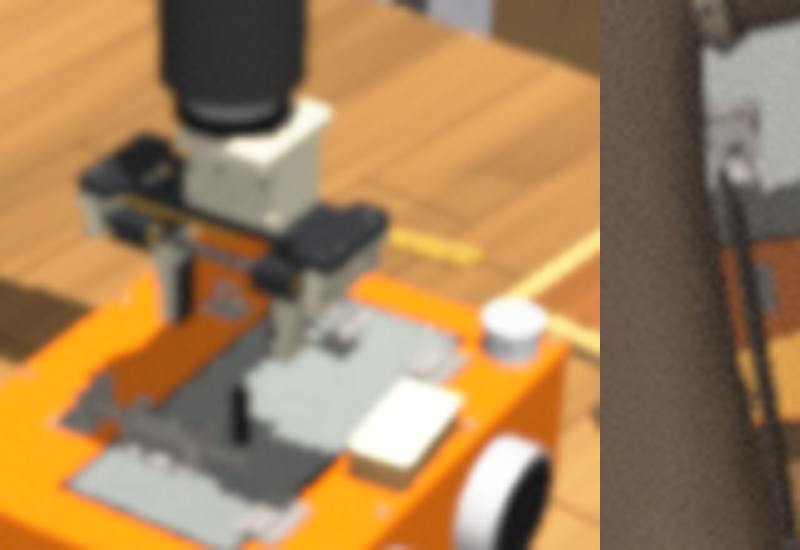

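The strap lies back on the hatch (roll seen at (0.567, 0.097), expected (0.570, 0.100)) and the staple is bare. Next I'll go down over the bolt handle and grip it with the jaws along the draw axis.

Emit:
carry_out([
  [0,0,0,4,1,-20,0.3],
  [0,0,0,4,1,-40,0.4],
  [0,0,0,4,1,-60,0.4],
  [0,0,0,4,1,-76,0.4],
  [0,0,0,4,1,-76,0.4],
  [0,0,0,4,1,-76,0.6],
  [0,0,0,4,1,-76,1],
  [0,0,0,4,1,-76,1],
  [0,0,0,4,1,-76,1],
  [0,0,0,4,1,-76,1],
  [0,0,0,4,1,-76,1],
  [0,0,0,4,1,-76,1],
])

```text
clock: 12.15
tool_pos: [0.6132, -0.0719, 0.194]
orientation: [-180.0, 0.2, -173.0]
force: [7.3, 0.3, -3.0]
opening: 0.0133
```

Emit:
carry_out([
  [0,0,0,3,0,0,1],
  [0,0,0,7,1,0,1],
  [0,0,0,11,1,0,1],
  [0,0,0,15,2,0,1],
  [0,0,0,19,2,0,1],
  [0,0,0,22,3,0,1],
  [0,0,0,22,3,0,1],
  [0,0,0,22,3,0,1],
])

```text
clock: 13.15
tool_pos: [0.6301, -0.0698, 0.1937]
orientation: [-180.0, -0.3, -173.1]
force: [-10.3, 0.3, 7.2]
opening: 0.0136
```

Emit:
carry_out([
  [0,0,0,3,0,0,1],
  [0,0,0,5,1,0,1],
  [0,0,0,5,1,0,1],
  [0,0,0,5,1,0,1],
])

```text
clock: 13.65
tool_pos: [0.6347, -0.0692, 0.1937]
orientation: [-180.0, -0.4, -173.1]
force: [-12.9, -0.5, 7.6]
opening: 0.0137
```

Emit:
carry_out([
  [0,0,0,2,0,0,1],
  [0,0,0,3,0,0,1],
  [0,0,0,3,0,0,1],
  [0,0,0,3,0,0,1],
])

```text
clock: 14.15
tool_pos: [0.6352, -0.0692, 0.1935]
orientation: [180.0, -0.6, -173.1]
force: [-20.7, 0.8, 13.5]
opening: 0.0133
```

Travel is 22.0 mm along x and the force jumped from 13 to 21 N for just 0.5 mm, so the bolt is at its stop. One last look before handing in.

Run:
```python
from h import *
s=snap('side');t=snap('top')
a=cv2.resize(s['pixels'][150:240,300:410],(660,540),interpolation=cv2.INTER_CUBIC)
cv2.imwrite('pics/v4.png',a)
for l in ('hasp_roll','sanding_block','screw_tin','bolt_tip','keeper_hole'):
  for p in (s,t): print(l,[(np.round(d['centre'],4).tolist(),round(d['confidence'],2)) for d in ctrl.search_frame(p,l)[:2]])
o=ctrl.get_obs();print(o['clock'],o['tool_pos'],o['force'])
```

```text
hasp_roll []
hasp_roll [([0.5394, 0.0935, 0.1761], 0.58)]
sanding_block []
sanding_block [([0.5398, 0.089, 0.1715], 0.29), ([0.5201, -0.0834, 0.1694], 0.16)]
screw_tin [([0.6627, 0.1739, 0.177], 0.42), ([0.5479, -0.0882, 0.174], 0.34)]
screw_tin [([0.5194, -0.0789, 0.1706], 0.18)]
bolt_tip []
bolt_tip [([0.522, -0.0751, 0.1757], 0.58)]
keeper_hole [([0.5546, -0.0818, 0.1728], 0.54)]
keeper_hole [([0.521, -0.0815, 0.1637], 0.56), ([0.354, 0.4448, 0.0111], 0.18)]
14.75 [ 0.63519018 -0.06915844  0.19350002] [-21.02479082   0.89124061  13.87969033]
```

View pics/v4.png

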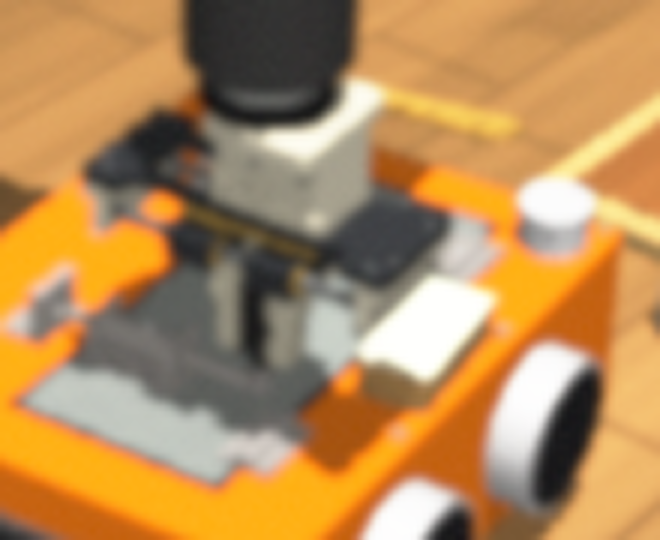

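The handle is held between the fingers (about (255,320)). The rod no longer shows at the keeper (about (50,300)). The block and tin are where they were, and force and position are steady. Handing in.

```bash
python3 -c "
from plant import ctrl
print(ctrl.close_job())"
```

```text
the job is handed in; nothing more can be done
None
```

The hatch is undone: the hasp is laid right back and the gripper is still holding the spring bolt drawn back to its stop. The job was handed in at about 14.8 s of the 43 s allowed.

- **Hasp:** I pinched the strap's roll, swung it up off the staple and carried it to about 150°, then let it lie back on the hatch. A picture afterwards showed the staple bare and the roll at (0.567, 0.097), against an expected (0.570, 0.100).
- **Bolt:** It moved 22.0 mm along x. The force rose from 13 to 21 N within the last 0.5 mm, which is the stop. It stayed steady at about 21 N sideways and 14 N upward, the grip on the 14 mm handle reading 13.3 mm open.
- **Tools and things:** In the last side view the sanding block and screw tin looked unmoved. The arm touched nothing else.

**Weak checks:**
- **Bolt tip:** The gripper hid part of the latch, so the networks' reports for the tip and keeper were unreliable. That the tip is clear of the keeper rests on the measured travel, the force jump and the picture.
- **Hasp, last look:** The last network report of the roll, from the partly blocked top view, was about 3 cm short of the expected spot (x 0.539). The side view did not find it.
- **Sanding block:** The network no longer found it in the last pictures, so for that I relied on the picture alone.

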